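Unclamp the sample tray and hold its loose test ball over the microscope

TASK

Turn the captive hex nut of the swing clamp about a quarter turn anticlockwise until its toe is well clear of the sample tray, then lift the tray by its black handle with the steel ball lying loose in its pocket, and carry it across without letting the ball out of the pocket or touching the ball. Finish holding the tray in the gripper, level and still, with the ball's pocket centred over the lens of the upward-looking microscope and about 10 cm above it; do not put it down or let go. Leave the beaker, the bottle and the spanner where they are.

Things in the scene. Friction and masses are not known exactly. Their poses are not given: they have to be found in the camera images.
- stage: Fixed specimen stage: aluminium block 250 x 130 x 40 mm (x, y, z). Origin on its underside, below the clamped tray's centre; the block spans x -150 to +100 mm. x runs along its length, from the nut towards the tray. The tray lies on its top (40 mm up) between ledges 4 mm high with 2 mm of play, and lifts straight up. It stands left or right, long side across the bench.
- clamp (a joint): Turn (rad) of the hex nut with its toe about the vertical; grows anticlockwise from above, hard stop at 1.5. At 0 the toe points along stage +x, over the tray's end: bar 16 x 6 mm, tip 43 mm from the nut's axis, covering the tray's last 8 mm, 3 mm above it; past the tray's edge from 0.9 rad. Starts at 0 to 0.25; friction 0.12 N m, stays where left, does not rise.
- nut_grip (a point): Grip point on the nut's axis, 77 mm above the bench, 100 mm from the tray's centre towards stage -x. Steel hex nut, 30 mm across flats, 55 to 83 mm above the bench, toe directly under it. The point's x axis points along the toe and turns with it; flats face 30, 90, 150, ... degrees from that axis: close the fingers along one of those.
- tray: Aluminium sample tray, plate 130 x 80 x 6 mm (x, y, z), about 0.3 kg (0.24 to 0.36 kg) without the ball. Origin at the centre of its underside, z up; x points from the nut end to the ball end. A steel puck (28 mm diameter, 12 mm tall, fixed) at x = -38 mm partly balances the ball: with it the centre of mass lies about 6 mm from the handle's middle.
- tray_grip (a point): Grip point in the black handle of the tray: 32 mm above the tray's underside, above its centre, axes as the tray's. The handle is an upright block 40 mm long (tray x), 16 mm thick (tray y, close the fingers along this), from 6 to 46 mm above the tray's underside.
- pocket (a point): Centre of the ball pocket's floor, on the tray at x = +42 mm, 6 mm above its underside: a round window with a rim only 2.5 mm high and 30 mm inside diameter.
- ball_center (a point): Centre of the loose steel ball, 30 mm diameter, about 0.11 kg, which rolls freely some 7 mm either way within the pocket; it climbs over the rim if the tray tips past about 30 degrees or is jerked.
- ball: The same steel ball; its origin is a point on its surface that turns as it rolls: use point ball_center.
- lens (a point): Centre of the upward-looking lens, on top of the microscope, a fixed grey round housing 68 mm in diameter (base 90 mm) and 45 mm tall; 45 mm above the bench, z up.
- beaker: Bystander: glass beaker, 70 mm diameter, 90 mm tall, origin under its centre.
- bottle: Bystander: white bottle, 60 mm diameter, 150 mm tall, origin under its centre.
- spanner: Bystander: steel spanner 160 mm long, lying on the bench at the far side, about across its view; it is not needed.
There are look-alikes about, which are no part of the job. What is shaped like the tray but red is not meant.

How it is judged:
By the outcome, as a careful person would: the job done as asked, in the order asked, and still so for the second after the job is handed in, while the arm keeps its last pose, push and grip.
It also fails if it takes over 51 s, if anything falls off the work surface, if the arm or the gripper's body presses on something with over 40 N, if the wrist force passes 120 N, or if a joint passes its speed limit or range.

ROBOT

A 7-joint arm with a two-finger parallel gripper is mounted at the origin on the work surface. World frame = base frame: x ahead of the robot, y to its left, z up, the work surface at z = 0. Lengths are in m, angles in rad, forces in N, time in s.
With the tool pointing down it reaches from about 0.425 to 1.025 m from the base axis. Payload 3.6 kg.
Tool frame: the origin (TCP) lies midway between the tips of the shut fingers; the grasp point (between the pads) lies 19 mm behind it; z points along the fingers, y is the line along which they close (so a half turn about z gives the same grasp; the last joint's range is limited). The gripper opens to 85 mm and grips with 20 to 120 N. Pads are 22 mm wide; open, the fingers measure 114 mm over their backs; the gripper's body (76 mm by 85 mm) begins 54 mm behind the grasp point. The pads swing forward as they close: fully open they stand 13 mm farther back than shut.
Start: joints at [-1.218, 0.591, 0.048, 1.609, -0.033, 0.943, -0.034], TCP at [0.313, 0.654, 0.231] pointing down, gripper open.
Joint ranges: [-2.69, 2.69], [-0.47, 2.24], [-1.27, 1.36], [0.19, 2.51], [-1.53, 4.68], [0.08, 2.07], [-3.09, 3.09]. Speed limits (rad/s): [2.57, 2.57, 3.14, 3.14, 3.14, 3.14, 3.14].

INTERFACE

Orientations are given as a 3x3 rotation matrix whose columns are the frame's x, y, z axes.
In Python, from plant import r gives the robot as it stands. The module is installed in compiled form; this text tells all that it offers.
- The arm moves only by the tool step_arm, never from a script. Its argument "commands" is a list of rows, each an object with "dp": the shift along the tool's x, y, z in mm, a list of three; "spin": the turn about the tool's z in rad; "gripper": the opening, from 0 (shut) to 1 (fully open). A call has 1 to 12 rows; each row shifts and turns the commanded pose from where the row before left it, along the tool's axes as they then stand; what a row does not reach is not made up. A row lasts 1/10 s, in which the tool goes at most 50 mm and 8.59 degrees, less where a joint would pass 70% of its speed; a pose out of reach is approached as far as the arm can. A call is refused whole if a number of a shift passes 50 or a number of a turn 0.15, either way. A call with a gripper value outside its range is refused whole. The fingers move at their own pace and stop on an object; the grip force is fixed at half the most. Time passes only in rows, so rows that do not move let the fingers close. It gives the time, the measured TCP pose, the force, the opening and the grip force at its end, in the units of the state.
- r.get_obs(): the state, without advancing time (a new reading comes with each control period).
- r.camera(name): name is "scene" or "top" or "wrist"; returns a dict with "image" (480x640x3 uint8, red, green, blue), "fov_y" (degrees; the focal length in pixels is half the picture's height over the tangent of half this angle, whatever the lens; pixels are square), "cx", "cy" (the principal point, pixels), "origin" and "rotation" of the camera in the world. Camera axes: x right, y up, looking along -z (the intrinsics and any distortion apply to the point x, -y, -z); pixel columns grow to the right and rows downward; lengths in m; the calibration is good to about 2 mm. A picture is of the moment at which its call begins. There is no depth.
- r.hand_in(): hands the job in; it is judged then, once.
The state is a dict: "time_s": time; "qpos": joint angles; "qvel": joint speeds; "tau": joint torques, N m; "tcp_pos": TCP position; "tool_rot": TCP orientation; "force": force on the tool from outside, world axes, zero at the start; "torque": the same for the moment, N m; "finger_gap": opening from 0.0 (shut) to 1.0 (fully open); "grip_force": force on a finger pad.
Only numpy, scipy, OpenCV 4.12 (cv2) and the standard library are available. Lean on these libraries where they do the work, as an engineer would, in place of code of your own. Each camera call takes 0.05 s, during which the arm holds its last target. There are 200 camera calls.

## Working session

There is one attempt and no reset: what is moved stays moved. The work goes in short steps, Python scripts to look and compute and a tool call to move; the robot and the scene stay as the last step left them, time stands still between calls to the robot, and variables do not carry over. Pictures are saved under pics/ and viewed, at most 10 in all, crops included, and the job is handed in when it is done.

Besides the shell and the picture viewer there is one more tool, called as name(argument=value, ...) on one line, values as JSON. step_arm: Moves the arm, as the interface text tells. Its arguments: {"type":"object","properties":{"commands":{"type":"array"}},"required":["commands"]}

```bash
mkdir -p pics; cat > h.py <<'E'
import numpy as np, cv2, pickle
from plant import r
def shot(n,tag):
    c=r.camera(n); cv2.imwrite(f'pics/{tag}.png',c['image'][:,:,::-1]); pickle.dump(c,open(f'pics/{tag}.pkl','wb')); return c
def ray(c,u,v):
    f=240/np.tan(np.radians(c['fov_y'])/2)
    p=np.array([[[u,v]]],float); K=np.array([[f,0,c['cx']],[0,f,c['cy']],[0,0,1]])
    x,y=cv2.undistortPoints(p,K,np.array(c.get('distortion',np.zeros(5)),float).ravel())[0,0]
    return np.array(c['origin']),np.array(c['rotation'])@np.array([x,-y,-1])
def onz(c,u,v,z):
    o,d=ray(c,u,v); return o+d*(z-o[2])/d[2]
E
python3 - <<'E'
from h import *
for n in ['scene','top']:
    c=shot(n,n+'0'); print({k:(np.round(v,4).tolist() if k!='image' else 0) for k,v in c.items()})
o=r.get_obs(); print(o['tcp_pos'],o['tool_rot'],o['finger_gap'],o['time_s'])
E
```

```text
{'image': 0, 'fov_y': 47.1026, 'cx': 318.115, 'cy': 236.2466, 'origin': [0.8767, -0.7163, 0.6687], 'rotation': [[0.8845, -0.2709, 0.38], [0.4665, 0.5337, -0.7054], [-0.0117, 0.8011, 0.5984]]}
{'image': 0, 'fov_y': 46.5087, 'cx': 321.9539, 'cy': 237.2264, 'origin': [0.3135, -0.0787, 1.0011], 'rotation': [[-0.0065, 0.9751, -0.2216], [-1.0, -0.0074, -0.0033], [-0.0049, 0.2216, 0.9751]]}
[0.31292914 0.65313998 0.23024219] [[-9.01856150e-01  4.32035714e-01 -7.91366602e-04]
 [ 4.32036424e-01  9.01854128e-01 -1.91286635e-03]
 [-1.12729345e-04 -2.06702948e-03 -9.99997857e-01]] 0.9961056810350604 0.1
```

View pics/top0.png

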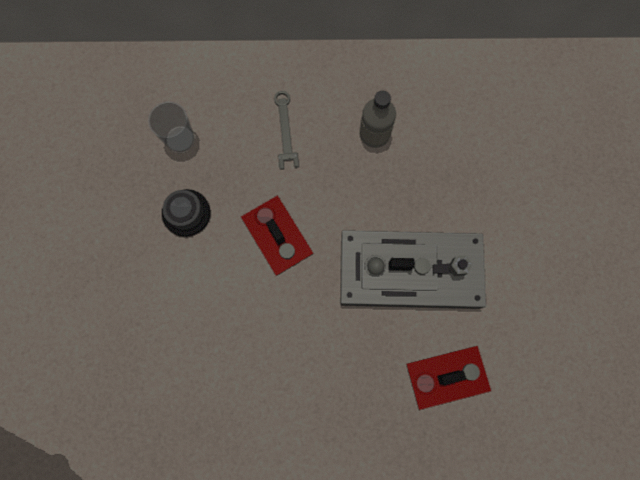

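View pics/scene0.png

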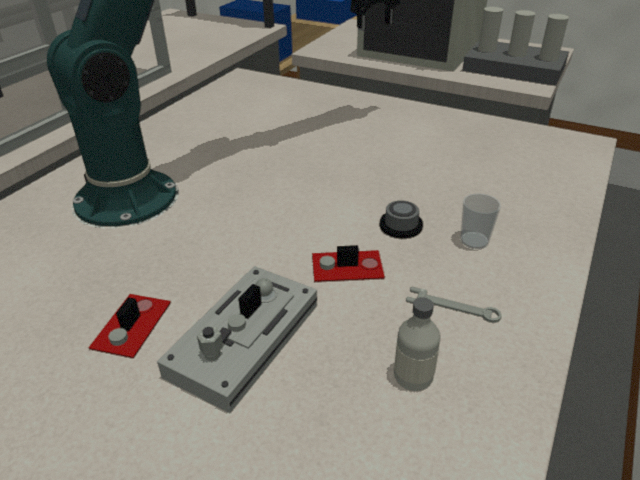

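The top view shows the stage at about (413,268): ball (376,266), black handle (401,264), puck (422,266), nut (459,265), with the toe pointing left over the tray's end.

Possible confusions:
- **Tray:** aluminium tray (400,267), red tray (277,235), red tray (448,378). I choose the aluminium one, clamped on the stage.
- **Ball:** ball (376,266) or puck (422,266). The ball is at the end away from the nut.
- **Lens:** microscope (182,208) or beaker (170,120). The lens is the grey housing on the black base.

```bash
python3 - <<'E'
from h import *
c=pickle.load(open('pics/top0.pkl','rb')); s=pickle.load(open('pics/scene0.pkl','rb'))
im=c['image']
a=cv2.resize(im[222:317,330:495],None,fx=4,fy=4,interpolation=cv2.INTER_CUBIC)
b=cv2.resize(im[180:245,155:220],None,fx=5,fy=5,interpolation=cv2.INTER_CUBIC)
out=np.zeros((380+330,800,3),np.uint8)[:600]
out=np.zeros((600,800,3),np.uint8); out[:380,:660]=a; 
b=cv2.resize(im[180:245,155:220],(215,215),interpolation=cv2.INTER_CUBIC); out[385:600,:215]=b
d=cv2.resize(s['image'][260:410,155:325],(242,214),interpolation=cv2.INTER_CUBIC); out[385:599,230:472]=d
cv2.imwrite('pics/crop0.png',np.clip(out[:,:,::-1]*1.6,0,255).astype(np.uint8))
hsv=cv2.cvtColor(im,cv2.COLOR_RGB2HSV); g=cv2.cvtColor(im,cv2.COLOR_RGB2GRAY)
# stage: brightish low-sat region vs bench
print('bench',hsv[330,300],'stage',hsv[300,400],hsv[250,355])
# stage mask by saturation
sat=cv2.GaussianBlur(hsv,(5,5),0)[:,:,1]; m=((sat<28)*255).astype(np.uint8); m[:, :320]=0; m[:220]=0; m[330:]=0
m=cv2.morphologyEx(m,cv2.MORPH_CLOSE,np.ones((9,9)))
cs=max(cv2.findContours(m,0,2)[0],key=cv2.contourArea); R=cv2.minAreaRect(cs); print('stage rect',R)
P=[onz(c,*q,0.04) for q in cv2.boxPoints(R)]; print(np.round(P,4), [round(float(np.linalg.norm(P[i]-P[i-1])),4) for i in range(4)])
# handle black
dk=((g<22)*255).astype(np.uint8); 
for q in cv2.findContours(dk,0,2)[0]:
    if cv2.contourArea(q)>25: 
        R=cv2.minAreaRect(q); print('dark',np.round(R[0],1),np.round(R[1],1),R[2], np.round(onz(c,*R[0],.086),4))
E
```

```text
bench [ 15  42 110] stage [ 25  15 103] [ 23  19 110]
stage rect ((413.07269287109375, 268.873779296875), (145.5420379638672, 75.3982162475586), 1.3322197198867798)
[[ 0.4126 -0.1047  0.04  ]
 [ 0.5457 -0.1095  0.04  ]
 [ 0.5376 -0.3663  0.04  ]
 [ 0.405  -0.3537  0.04  ]] [0.2492, 0.1332, 0.2568, 0.1331]
dark [451.3 377.7] [11.2 26.4] 75.96376037597656 [ 0.2912 -0.2794  0.086 ]
dark [401. 264.] [10. 24.] 90.0 [ 0.4748 -0.2065  0.086 ]
dark [275.4 232.2] [25.6  9.1] 59.931419372558594 [0.5306 0.0027 0.086 ]
dark [189.2 216.7] [35.3 46.5] 49.23640060424805 [0.5589 0.1493 0.086 ]
```

View pics/crop0.png

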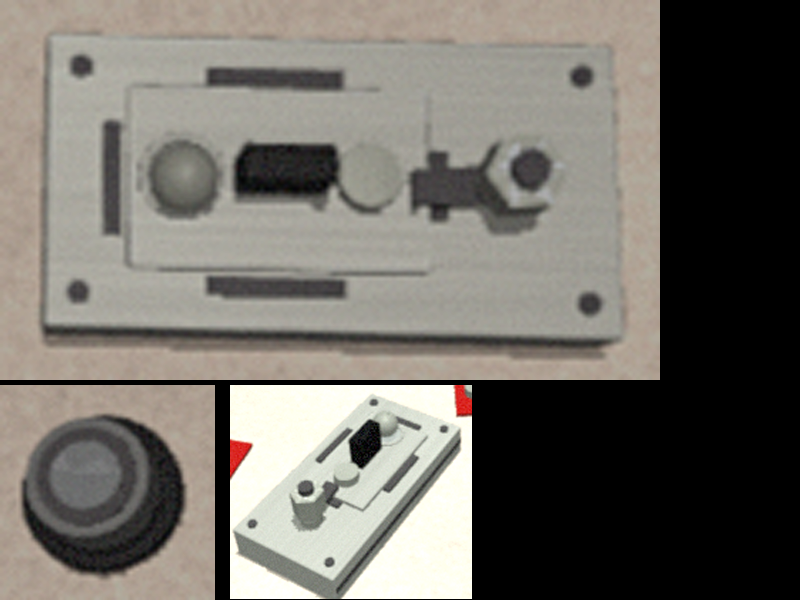

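The crop confirms the choice: aluminium tray with the ball (crop 183,178), black handle (287,168), puck (370,175), and toe tip (413,188) over the tray end. The nut is at (528,173), and the lens disc is at about top pixel (181,207).

```bash
python3 - <<'E'
from h import *
c=pickle.load(open('pics/top0.pkl','rb')); s=pickle.load(open('pics/scene0.pkl','rb'))
C=lambda u,v,z: onz(c,330+u/4-.4,222+v/4-.4,z)
def show(n,L,z):
    P=np.array([C(u,v,z) for u,v in L]); print(n,np.round(P.mean(0),4),[round(float(np.linalg.norm(P[i]-P[i-1])),4) for i in range(len(P))]); return P
P=show('stage',[(48,37),(612,46),(622,333),(43,325)],.04)
d=P[0]-P[1]+P[3]-P[2]; print('yaw',np.arctan2(d[1],d[0]))
B=show('bolts',[(81,66),(581,76),(590,303),(78,291)],.04); d=B[0]-B[1]+B[3]-B[2]; yb=np.arctan2(d[1],d[0]);print('yaw',yb)
T=show('tray',[(128,86),(430,94),(430,271),(130,268)],.046); d=T[0]-T[1]+T[3]-T[2]; yt=np.arctan2(d[1],d[0]);print('yaw',yt)
X=np.array([np.cos(yb),np.sin(yb),0])
st=B.mean(0)+X*.025; print('origin from bolts',st, 'from corners',P.mean(0)+X*.025)
t=T.mean(0); print('nut pred',t-.1*X,'nut seen',C(529,172,.083))
print('toe tip',C(413,188,.055),'toe mid',C(445,186,.055))
n=(t-.1*X)[:2]
for q in [C(413,188,.055)[:2],C(445,186,.055)[:2]]:
    e=q-n; print('toe ang',np.arctan2(e[1],e[0]),np.linalg.norm(e))
print('ball',C(183,178,.061),'puck',C(370,176,.058), 'handle top',C(287,168,.086))
print('lens top',onz(c,155+87/3.31,180+91/3.31,.045))
# lens scene triangulation
g=cv2.cvtColor(s['image'],cv2.COLOR_RGB2GRAY)
print('lens scene',onz(s,402,208,.045), 'handle scene',onz(s,250,289,.086),'ball scene',onz(s,265,289,.061),'nut top scene',onz(s,209,333,.083))
E
```

```text
stage [ 0.4768 -0.2325  0.04  ] [0.1273, 0.2488, 0.1265, 0.2482]
yaw 1.5483196435667086
bolts [ 0.477 -0.233  0.04 ] [0.0995, 0.2199, 0.1, 0.2201]
yaw 1.5414216055391938
tray [ 0.4778 -0.2093  0.046 ] [0.0799, 0.1318, 0.0777, 0.1286]
yaw 1.544733283171623
origin from bolts [ 0.4777463  -0.20804458  0.04      ] from corners [ 0.47754787 -0.20748232  0.04      ]
nut pred [ 0.47487655 -0.30925433  0.046     ] nut seen [ 0.47360838 -0.30817442  0.083     ]
toe tip [ 0.47191031 -0.26511203  0.055     ] toe mid [ 0.47267704 -0.27885268  0.055     ]
toe ang 1.6378925953109378 0.04424184858184644
toe ang 1.6430185977086798 0.030481106270247492
ball [ 0.47594057 -0.16619037  0.061     ] puck [ 0.47673668 -0.24641479  0.058     ] handle top [ 0.47551034 -0.20714999  0.086     ]
lens top [0.58692771 0.17452337 0.045     ]
lens scene [0.58766184 0.18050074 0.045     ] handle scene [ 0.47589537 -0.20029715  0.086     ] ball scene [ 0.48061975 -0.16695498  0.061     ] nut top scene [ 0.47321638 -0.30360061  0.083     ]
```

step_arm(commands=[{"dp":[0,0,0],"spin":0.14,"gripper":1},{"dp":[0,0,0],"spin":0.15,"gripper":1},{"dp":[0,0,0],"spin":0.15,"gripper":1},{"dp":[0,0,0],"spin":0.15,"gripper":1},{"dp":[0,0,0],"spin":0.15,"gripper":1},{"dp":[0,0,0],"spin":0.15,"gripper":1},{"dp":[0,0,0],"spin":0.15,"gripper":1},{"dp":[0,0,0],"spin":0.15,"gripper":1},{"dp":[0,0,0],"spin":0.15,"gripper":1},{"dp":[0,0,0],"spin":0.15,"gripper":1},{"dp":[0,0,0],"spin":0.15,"gripper":1},{"dp":[0,0,0],"spin":0.15,"gripper":1}])

```text
time_s: 1.3
tcp_pos: [0.3128, 0.6535, 0.2307]
tool_rot: [[0.623, 0.783, -0.001], [0.783, -0.623, -0.001], [-0.001, 0.0, -1.0]]
force: [-0.2, -0.1, -0.0]
finger_gap: 0.995
grip_force: 0.0
```

step_arm(commands=[{"dp":[0,0,0],"spin":0.15,"gripper":1},{"dp":[0,0,0],"spin":0.15,"gripper":1},{"dp":[0,0,0],"spin":0.02,"gripper":1},{"dp":[0,0,0],"spin":0,"gripper":1}])

```text
time_s: 1.7
tcp_pos: [0.3128, 0.6537, 0.2307]
tool_rot: [[0.832, 0.554, -0.0], [0.554, -0.832, -0.001], [-0.001, 0.001, -1.0]]
force: [0.2, -0.7, -0.6]
finger_gap: 0.997
grip_force: 0.0
```

```bash
cat >> h.py <<'E'
def to(*p):
    o=r.get_obs(); R=np.array(o['tool_rot']); d=R.T@(np.array(p)-o['tcp_pos'])*1000
    print('t',round(o['time_s'],2),'tcp',np.round(o['tcp_pos'],4),'psi',round(float(np.arctan2(R[1,1],R[0,1])),4),'tilt',np.round(R[:2,2],4),'dp mm',np.round(d,1),'q',np.round(o['qpos'],2),'F',np.round(o['force'],1),'gap',round(o['finger_gap'],3),round(o['grip_force'],1))
E
python3 -c "
from h import *
to(.50,.1,.23);to(.4745,-.308,.18)"
```

```text
t 1.7 tcp [0.3128 0.6537 0.2307] psi -0.9831 tilt [-0.0002 -0.0011] dp mm [-151.2  564.6    1.2] q [-1.56  0.67  0.62  1.63 -0.44  0.99 -1.79] F [ 0.2 -0.7 -0.6] gap 0.997 0.0
t 1.7 tcp [0.3128 0.6537 0.2307] psi -0.9831 tilt [-0.0002 -0.0011] dp mm [-398.6  890.    51.7] q [-1.56  0.67  0.62  1.63 -0.44  0.99 -1.79] F [ 0.2 -0.7 -0.6] gap 0.997 0.0
```

step_arm(commands=[{"dp":[-12.6,47,0],"spin":0,"gripper":1},{"dp":[-12.6,47,0],"spin":0,"gripper":1},{"dp":[-12.6,47,0],"spin":0,"gripper":1},{"dp":[-12.6,47,0],"spin":0,"gripper":1},{"dp":[-12.6,47,0],"spin":0,"gripper":1},{"dp":[-12.6,47,0],"spin":0,"gripper":1},{"dp":[-12.6,47,0],"spin":0,"gripper":1},{"dp":[-12.6,47,0],"spin":0,"gripper":1},{"dp":[-12.6,47,0],"spin":0,"gripper":1},{"dp":[-12.6,47,0],"spin":0,"gripper":1},{"dp":[-12.6,47,0],"spin":0,"gripper":1},{"dp":[-12.6,47,0],"spin":0,"gripper":1}])

```text
time_s: 2.9
tcp_pos: [0.499, 0.0982, 0.2317]
tool_rot: [[0.832, 0.555, 0.001], [0.555, -0.832, 0.001], [0.001, -0.0, -1.0]]
force: [0.6, 1.2, -0.4]
finger_gap: 1.002
grip_force: 0.0
```

step_arm(commands=[{"dp":[-24.7,32.5,5],"spin":0,"gripper":1},{"dp":[-24.7,32.5,5],"spin":0,"gripper":1},{"dp":[-24.7,32.5,5],"spin":0,"gripper":1},{"dp":[-24.7,32.5,5],"spin":0,"gripper":1},{"dp":[-24.7,32.5,5],"spin":0,"gripper":1},{"dp":[-24.7,32.5,5],"spin":0,"gripper":1},{"dp":[-24.7,32.5,5],"spin":0,"gripper":1},{"dp":[-24.7,32.5,5],"spin":0,"gripper":1},{"dp":[-24.7,32.5,5],"spin":0,"gripper":1},{"dp":[-24.7,32.5,5],"spin":0,"gripper":1},{"dp":[0,0,0],"spin":0,"gripper":1},{"dp":[0,0,0],"spin":0,"gripper":1}])

```text
time_s: 4.1
tcp_pos: [0.4714, -0.3085, 0.1813]
tool_rot: [[0.834, 0.551, -0.0], [0.551, -0.834, 0.0], [-0.0, -0.0, -1.0]]
force: [0.2, 0.6, -0.4]
finger_gap: 1.0
grip_force: 0.0
```

```bash
python3 -c "
from h import *
to(.4745,-.308,.10)
c=shot('wrist','w1');print(c['origin'],c['rotation'],c['fov_y'],c['cx'],c['cy'])"
```

```text
t 4.1 tcp [ 0.4714 -0.3085  0.1813] psi -0.9872 tilt [-0.0001  0.0001] dp mm [ 2.9  1.3 81.3] q [ 0.08  0.52  0.59  2.04 -0.44  0.71 -0.05] F [ 0.2  0.6 -0.4] gap 1.0 0.0
[ 0.53460131 -0.26791657  0.32517554] [[ 5.51426515e-01  7.97023327e-01  2.46338415e-01]
 [-8.34223418e-01  5.26732470e-01  1.63169219e-01]
 [ 2.95231548e-04 -2.95477109e-01  9.55349774e-01]] 60.408586234687164 321.0984559591583 236.40163800265103
```

View pics/w1.png

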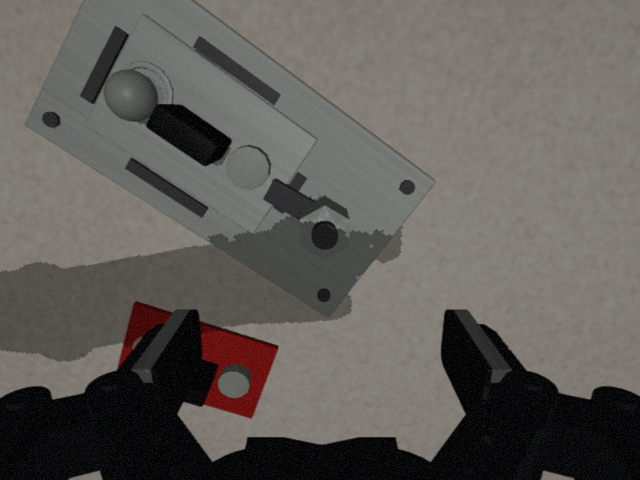

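The wrist view shows the nut with its stud at (324,235), a hex vertex at the top near (323,206) and flats facing left and right. That lines up with the fingers' closing line.

```bash
python3 -c "
from h import *
c=pickle.load(open('pics/w1.pkl','rb'))
im=c['image'].astype(float);print('stud',onz(c,324,235,.088), onz(c,324,235,.083))
L=np.array([onz(c,u,v,.04)[:2] for u,v in[(51,119.5),(407,187),(323.5,295)]]);print(L)
d=L[0]-L[2];print(np.arctan2(d[1],d[0]),np.linalg.norm(d))
h=[(152,106),(205,165),(222,157),(173,104)]
print('ball',onz(c,131,95,.061))
g=cv2.resize(c['image'][170:290,240:400],None,fx=5,fy=5,interpolation=cv2.INTER_CUBIC);cv2.imwrite('pics/w1c.png',np.clip(g[:,:,::-1]*2.2,0,255).astype(np.uint8))"
```

```text
stud [ 0.47514373 -0.30939448  0.088     ] [ 0.47389028 -0.31026889  0.083     ]
[[ 0.42989631 -0.12175243]
 [ 0.52425402 -0.34675046]
 [ 0.42332068 -0.34375475]]
1.5411853409540375 0.22209968373480665
ball [ 0.47779848 -0.16739689  0.061     ]
```

View pics/w1c.png

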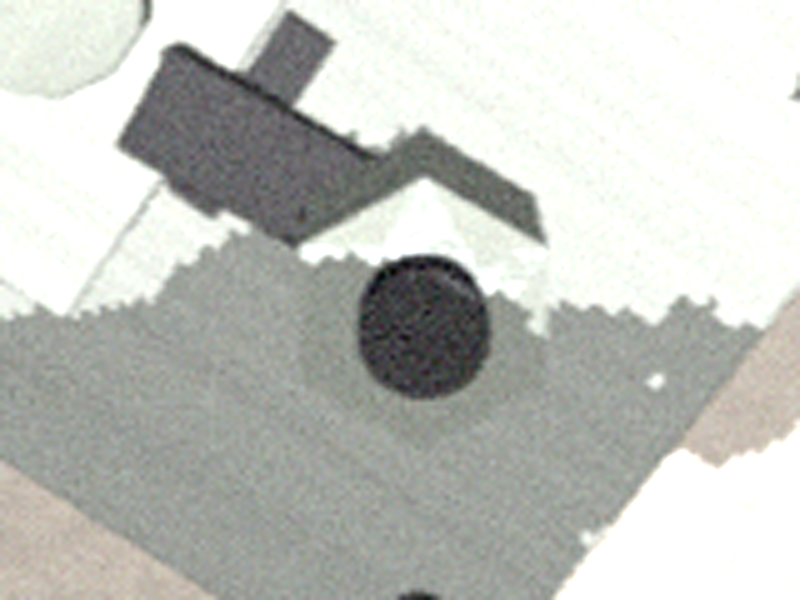

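Edges are vertical at crop x 300 and 547, so the flats are aligned. The nut axis is at about (0.475, -0.309), and I descend now.

step_arm(commands=[{"dp":[2.7,2.4,25],"spin":0,"gripper":1},{"dp":[0,0,30],"spin":0,"gripper":1},{"dp":[0,0,30],"spin":0,"gripper":1},{"dp":[0,0,20],"spin":0,"gripper":1},{"dp":[0,0,12],"spin":0,"gripper":1},{"dp":[0,0,8],"spin":0,"gripper":1},{"dp":[0,0,0],"spin":0,"gripper":0.6},{"dp":[0,0,0],"spin":0,"gripper":0.42},{"dp":[0,0,0],"spin":0,"gripper":0.42}])

```text
time_s: 5.05
tcp_pos: [0.4762, -0.3081, 0.0573]
tool_rot: [[0.834, 0.552, 0.002], [0.552, -0.834, -0.001], [0.001, 0.002, -1.0]]
force: [-0.9, -0.6, -0.2]
finger_gap: 0.515
grip_force: 0.0
```

step_arm(commands=[{"dp":[0,0,0],"spin":0,"gripper":0.35},{"dp":[0,0,0],"spin":0,"gripper":0.3},{"dp":[0,0,0],"spin":0,"gripper":0.2},{"dp":[0,0,0],"spin":0,"gripper":0},{"dp":[0,0,0],"spin":0,"gripper":0}])

```text
time_s: 5.55
tcp_pos: [0.4759, -0.3079, 0.0574]
tool_rot: [[0.834, 0.552, 0.001], [0.552, -0.834, 0.0], [0.001, 0.001, -1.0]]
force: [-0.5, 1.7, 5.4]
finger_gap: 0.343
grip_force: 59.1
```

```bash
python3 -c "
from h import *
to(.475,-.309,.056); print(r.get_obs()['torque'])"
```

```text
t 5.55 tcp [ 0.4759 -0.3079  0.0574] psi -0.9864 tilt [0.0013 0.0002] dp mm [-1.4  0.4  1.3] q [ 0.21  0.69  0.41  2.09 -0.6   0.47  0.09] F [-0.5  1.7  5.4] gap 0.343 59.1
[ 0.23403368  0.19997448 -0.0460555 ]
```

Gripped at 29 mm, which matches the 30 mm flats. Now turning anticlockwise.

step_arm(commands=[{"dp":[0,0,0],"spin":-0.05,"gripper":0},{"dp":[0,0,0],"spin":-0.1,"gripper":0},{"dp":[0,0,0],"spin":-0.1,"gripper":0},{"dp":[0,0,0],"spin":-0.1,"gripper":0},{"dp":[0,0,0],"spin":-0.1,"gripper":0},{"dp":[0,0,0],"spin":-0.1,"gripper":0},{"dp":[0,0,0],"spin":-0.1,"gripper":0}])

```text
time_s: 6.25
tcp_pos: [0.4755, -0.3075, 0.0573]
tool_rot: [[0.327, 0.945, 0.0], [0.945, -0.327, 0.001], [0.001, 0.0, -1.0]]
force: [-0.9, 1.5, 5.7]
finger_gap: 0.341
grip_force: 59.3
```

step_arm(commands=[{"dp":[0,0,0],"spin":-0.1,"gripper":0},{"dp":[0,0,0],"spin":-0.1,"gripper":0},{"dp":[0,0,0],"spin":-0.1,"gripper":0},{"dp":[0,0,0],"spin":-0.1,"gripper":0},{"dp":[0,0,0],"spin":-0.1,"gripper":0},{"dp":[0,0,0],"spin":-0.08,"gripper":0},{"dp":[0,0,0],"spin":0,"gripper":0},{"dp":[0,0,0],"spin":0,"gripper":0}])

```text
time_s: 7.05
tcp_pos: [0.475, -0.3075, 0.0573]
tool_rot: [[-0.242, 0.97, -0.001], [0.97, 0.242, 0.001], [0.001, -0.0, -1.0]]
force: [-2.3, 1.0, 6.6]
finger_gap: 0.343
grip_force: 59.4
```

```bash
python3 -c "
from h import *
to(.475,-.309,.056); print(r.get_obs()['torque'])"
```

```text
t 7.05 tcp [ 0.475  -0.3075  0.0573] psi 0.2446 tilt [-0.0007  0.0007] dp mm [-1.5 -0.4  1.3] q [ 0.42  0.65  0.1   2.08 -0.15  0.42  0.89] F [-2.3  1.   6.6] gap 0.343 59.4
[0.39306349 0.35876459 0.15829677]
```

step_arm(commands=[{"dp":[0,0,0],"spin":0,"gripper":0.5},{"dp":[0,0,0],"spin":0,"gripper":1},{"dp":[0,0,0],"spin":0,"gripper":1},{"dp":[0,0,0],"spin":0,"gripper":1},{"dp":[0,0,-15],"spin":0,"gripper":1},{"dp":[0,0,-30],"spin":0,"gripper":1},{"dp":[0,0,-40],"spin":0,"gripper":1},{"dp":[0,0,-40],"spin":0,"gripper":1},{"dp":[0,0,0],"spin":0.14,"gripper":1},{"dp":[0,0,0],"spin":0.132,"gripper":1},{"dp":[0,0,0],"spin":0,"gripper":1}])

```text
time_s: 8.15
tcp_pos: [0.4758, -0.3078, 0.1827]
tool_rot: [[0.028, 1.0, 0.001], [1.0, -0.028, -0.001], [-0.001, 0.001, -1.0]]
force: [0.5, -0.3, -0.4]
finger_gap: 1.0
grip_force: 0.0
```

```bash
python3 -c "
from h import *
to(.4778,-.2075,.18)
c=shot('top','t2'); w=shot('wrist','w2')
a=cv2.resize(c['image'][222:317,330:495],(660,380)); b=cv2.resize(w['image'],(293,220))
o=np.zeros((600,660,3),np.uint8);o[:380]=a;o[380:,:293]=b;cv2.imwrite('pics/c2.png',np.clip(o[:,:,::-1]*1.6,0,255).astype(np.uint8))"
```

```text
t 8.15 tcp [ 0.4758 -0.3078  0.1827] psi -0.0278 tilt [ 0.0015 -0.0009] dp mm [100.3  -0.8   2.6] q [ 0.32  0.47  0.24  2.02 -0.17  0.67  0.64] F [ 0.5 -0.3 -0.4] gap 1.0 0.0
```

View pics/c2.png

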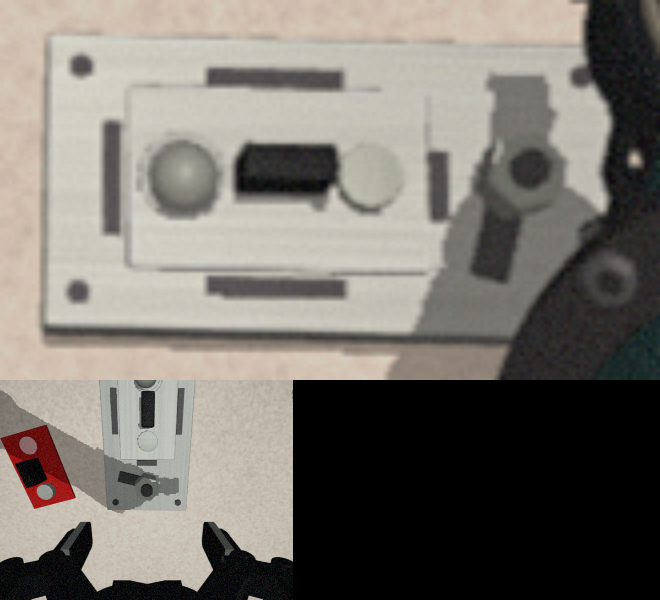

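The toe now points to crop (492,275), clear of the tray edge at 430. Moving above the handle and measuring it there.

step_arm(commands=[{"dp":[25,0,0],"spin":0,"gripper":1},{"dp":[40,0,0],"spin":0,"gripper":1},{"dp":[35,-0.5,0],"spin":0,"gripper":1},{"dp":[0,0,0],"spin":0,"gripper":1}])

```text
time_s: 8.65
tcp_pos: [0.4776, -0.2018, 0.1807]
tool_rot: [[0.018, 1.0, -0.003], [1.0, -0.018, 0.004], [0.004, -0.003, -1.0]]
force: [0.1, -0.0, 0.4]
finger_gap: 0.996
grip_force: 0.0
```

```bash
python3 -c "
from h import *
to(.4778,-.2075,.052)
c=shot('wrist','w3'); g=cv2.cvtColor(c['image'],cv2.COLOR_RGB2GRAY)
m=((g<30)*255).astype(np.uint8)
for q in cv2.findContours(m,0,2)[0]:
    if 300<cv2.contourArea(q)<15000: R=cv2.minAreaRect(q);print(np.round(cv2.boxPoints(R)),[onz(c,*p,.086).round(4) for p in cv2.boxPoints(R)])
cv2.imwrite('pics/w3b.png',np.clip(c['image'][:,:,::-1]*1.6,0,255).astype(np.uint8))"
```

```text
t 8.65 tcp [ 0.4776 -0.2018  0.1807] psi -0.0179 tilt [-0.0025  0.0043] dp mm [ -6.3   0.6 128.6] q [ 0.14  0.42  0.23  2.12 -0.17  0.63  0.47] F [ 0.1 -0.   0.4] gap 0.996 0.0
[[ 58. 314.]
 [102. 292.]
 [129. 345.]
 [ 84. 368.]] [array([ 0.3073, -0.2503,  0.086 ]), array([ 0.3389, -0.2351,  0.086 ]), array([ 0.3499, -0.2738,  0.086 ]), array([ 0.3172, -0.2904,  0.086 ])]
[[311. 280.]
 [312. 207.]
 [338. 207.]
 [336. 280.]] [array([ 0.4709, -0.2291,  0.086 ]), array([ 0.4729, -0.1822,  0.086 ]), array([ 0.4879, -0.1828,  0.086 ]), array([ 0.4867, -0.2297,  0.086 ])]
[[251. 188.]
 [262. 188.]
 [265. 269.]
 [254. 269.]] [array([ 0.4373, -0.1705,  0.086 ]), array([ 0.4435, -0.1704,  0.086 ]), array([ 0.4423, -0.2213,  0.086 ]), array([ 0.4357, -0.2214,  0.086 ])]
```

View pics/w3b.png

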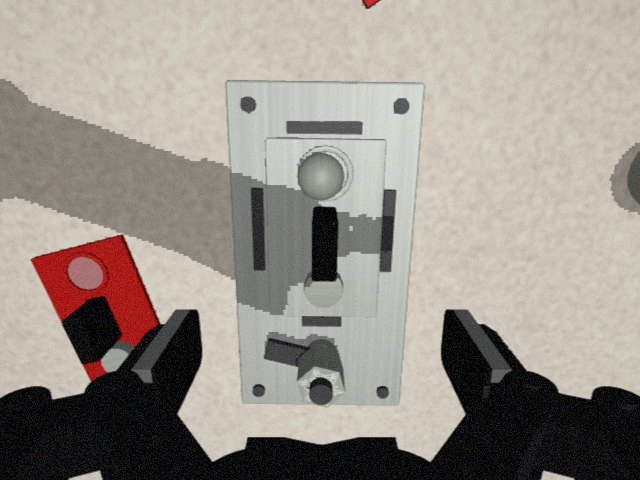

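The wrist view shows the handle at (324,243) and the toe swung aside at (287,351). The arm was still settling, so I wait and re-measure.

step_arm(commands=[{"dp":[0,0,0],"spin":0,"gripper":1},{"dp":[0,0,0],"spin":0,"gripper":1},{"dp":[0,0,0],"spin":0,"gripper":1}])

```text
time_s: 9.0
tcp_pos: [0.4777, -0.2093, 0.1814]
tool_rot: [[0.03, 1.0, 0.0], [1.0, -0.03, -0.001], [-0.001, 0.0, -1.0]]
force: [-0.1, -0.5, -0.2]
finger_gap: 1.001
grip_force: 0.0
```

```bash
python3 -c "
from h import *
to(.4778,-.2075,.052)
c=shot('wrist','w4'); g=cv2.cvtColor(c['image'],cv2.COLOR_RGB2GRAY)
m=((g<30)*255).astype(np.uint8)
for q in cv2.findContours(m,0,2)[0]:
    R=cv2.minAreaRect(q)
    if 300<cv2.contourArea(q)<15000 and abs(R[0][0]-324)<30: 
      B=cv2.boxPoints(R);print(np.round(B),[onz(c,*p,.086).round(4) for p in B],onz(c,*R[0],.086))
to(.4778,-.2075,.052)"
```

```text
t 9.0 tcp [ 0.4777 -0.2093  0.1814] psi -0.03 tilt [ 0.0002 -0.0007] dp mm [  1.9  -0.  129.4] q [ 0.14  0.42  0.24  2.12 -0.16  0.62  0.47] F [-0.1 -0.5 -0.2] gap 1.001 0.0
[[310. 268.]
 [311. 195.]
 [337. 195.]
 [336. 268.]] [array([ 0.4706, -0.2293,  0.086 ]), array([ 0.4731, -0.1831,  0.086 ]), array([ 0.4883, -0.1838,  0.086 ]), array([ 0.4867, -0.2301,  0.086 ])] [ 0.47968045 -0.2059408   0.086     ]
t 9.05 tcp [ 0.4777 -0.2091  0.1813] psi -0.0298 tilt [ 0.     -0.0006] dp mm [  1.7   0.  129.3] q [ 0.14  0.42  0.24  2.12 -0.16  0.62  0.47] F [ 0.4 -0.   0. ] gap 1.0 0.0
```

step_arm(commands=[{"dp":[0.7,0,15],"spin":0,"gripper":1},{"dp":[0,0,30],"spin":0,"gripper":1},{"dp":[0,0,30],"spin":0,"gripper":1},{"dp":[0,0,25],"spin":0,"gripper":1},{"dp":[0,0,15],"spin":0,"gripper":1},{"dp":[0,0,10],"spin":0,"gripper":1},{"dp":[0,0,4],"spin":0,"gripper":0.6},{"dp":[0,0,0],"spin":0,"gripper":0.35},{"dp":[0,0,0],"spin":0,"gripper":0.28},{"dp":[0,0,0],"spin":0,"gripper":0.28},{"dp":[0,0,0],"spin":0,"gripper":0.28}])

```text
time_s: 10.15
tcp_pos: [0.4784, -0.2072, 0.053]
tool_rot: [[0.028, 1.0, 0.001], [1.0, -0.028, -0.0], [-0.0, 0.001, -1.0]]
force: [0.8, -0.0, -0.9]
finger_gap: 0.281
grip_force: 0.0
```

step_arm(commands=[{"dp":[0,0,0],"spin":0,"gripper":0.24},{"dp":[0,0,0],"spin":0,"gripper":0.2},{"dp":[0,0,0],"spin":0,"gripper":0.16},{"dp":[0,0,0],"spin":0,"gripper":0.1},{"dp":[0,0,0],"spin":0,"gripper":0},{"dp":[0,0,0],"spin":0,"gripper":0}])

```text
time_s: 10.75
tcp_pos: [0.4789, -0.2072, 0.0529]
tool_rot: [[0.028, 1.0, 0.002], [1.0, -0.028, -0.0], [-0.0, 0.002, -1.0]]
force: [1.3, 0.7, 6.6]
finger_gap: 0.176
grip_force: 59.0
```

```bash
python3 -c "
from h import *
to(.4778,-.2085,.052)"
```

```text
t 10.75 tcp [ 0.4789 -0.2072  0.0529] psi -0.0279 tilt [ 0.0018 -0.0004] dp mm [-1.3 -1.   0.9] q [ 0.22  0.63  0.14  2.18 -0.25  0.34  0.54] F [1.3 0.7 6.6] gap 0.176 59.0
```

step_arm(commands=[{"dp":[0,0,-1],"spin":0,"gripper":0},{"dp":[0,0,-2],"spin":0,"gripper":0},{"dp":[0,0,-4],"spin":0,"gripper":0},{"dp":[0,0,-6],"spin":0,"gripper":0},{"dp":[0,0,-8],"spin":0,"gripper":0},{"dp":[0,0,-9],"spin":0,"gripper":0},{"dp":[0,0,-10],"spin":0,"gripper":0},{"dp":[0,0,-10],"spin":0,"gripper":0},{"dp":[0,0,-10],"spin":0,"gripper":0},{"dp":[0,0,-10],"spin":0,"gripper":0},{"dp":[0,0,-9],"spin":0,"gripper":0},{"dp":[0,0,-8],"spin":0,"gripper":0}])

```text
time_s: 11.95
tcp_pos: [0.4779, -0.2071, 0.1402]
tool_rot: [[0.028, 1.0, 0.0], [1.0, -0.028, -0.0], [-0.0, 0.0, -1.0]]
force: [-0.5, -0.4, -4.0]
finger_gap: 0.172
grip_force: 58.5
```

step_arm(commands=[{"dp":[0,0,-6],"spin":0,"gripper":0},{"dp":[0,0,-4],"spin":0,"gripper":0},{"dp":[0,0,-2],"spin":0,"gripper":0},{"dp":[0,0,0],"spin":0,"gripper":0},{"dp":[0,0,0],"spin":0,"gripper":0},{"dp":[0,0,0],"spin":0,"gripper":0}])

```text
time_s: 12.55
tcp_pos: [0.4776, -0.207, 0.1509]
tool_rot: [[0.028, 1.0, -0.001], [1.0, -0.028, 0.0], [0.0, -0.001, -1.0]]
force: [-0.2, 0.3, -3.6]
finger_gap: 0.178
grip_force: 58.5
```

```bash
python3 -c "
from h import *
to(.586,.135,.152); print(r.get_obs()['torque'])
t=shot('top','t5'); s=shot('scene','s5'); w=shot('wrist','w5')
a=t['image'][170:320,150:500]; b=s['image'][180:380,150:450]
o=np.zeros((600,800,3),np.uint8); o[:300,:700]=cv2.resize(a,(700,300)); o[300:,:400]=cv2.resize(w['image'],(400,300)); o[300:,400:]=cv2.resize(b,(400,300))[:,:400]
cv2.imwrite('pics/c5.png',np.clip(o[:,:,::-1]*1.6,0,255).astype(np.uint8))"
```

```text
t 12.55 tcp [ 0.4776 -0.207   0.1509] psi -0.0279 tilt [-0.0008  0.0003] dp mm [344.9  98.8  -1. ] q [ 0.15  0.46  0.22  2.14 -0.19  0.56  0.49] F [-0.2  0.3 -3.6] gap 0.178 58.5
[-0.01126308 -0.02539001 -0.0169036 ]
```

View pics/c5.png

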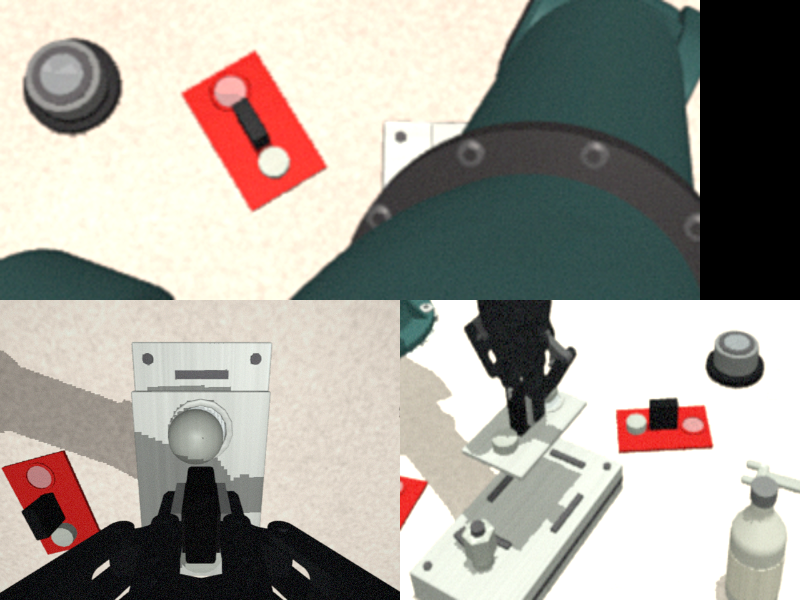

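Tray lifted level; the ball is in its pocket (panel 195,435) and the tray is parallel to the stage. Carrying it with a gentle ramp.

step_arm(commands=[{"dp":[2,0.6,0],"spin":0,"gripper":0},{"dp":[4,1.1,0],"spin":0,"gripper":0},{"dp":[7,2,0],"spin":0,"gripper":0},{"dp":[10,2.9,0],"spin":0,"gripper":0},{"dp":[13,3.7,0],"spin":0,"gripper":0},{"dp":[15,4.3,0],"spin":0,"gripper":0},{"dp":[16,4.6,0],"spin":0,"gripper":0},{"dp":[16,4.6,0],"spin":0,"gripper":0},{"dp":[16,4.6,0],"spin":0,"gripper":0},{"dp":[16,4.6,0],"spin":0,"gripper":0},{"dp":[16,4.6,0],"spin":0,"gripper":0},{"dp":[16,4.6,0],"spin":0,"gripper":0}])

```text
time_s: 13.9
tcp_pos: [0.5245, -0.059, 0.1513]
tool_rot: [[0.026, 1.0, -0.0], [1.0, -0.026, 0.001], [0.001, -0.0, -1.0]]
force: [-0.3, -1.0, -3.7]
finger_gap: 0.177
grip_force: 58.5
```

step_arm(commands=[{"dp":[16,4.6,0],"spin":0,"gripper":0},{"dp":[16,4.6,0],"spin":0,"gripper":0},{"dp":[16,4.6,0],"spin":0,"gripper":0},{"dp":[16,4.6,0],"spin":0,"gripper":0},{"dp":[16,4.6,0],"spin":0,"gripper":0},{"dp":[16,4.6,0],"spin":0,"gripper":0},{"dp":[15,4.3,0],"spin":0,"gripper":0},{"dp":[13,3.7,0],"spin":0,"gripper":0},{"dp":[10,2.9,0],"spin":0,"gripper":0},{"dp":[7,2,0],"spin":0,"gripper":0},{"dp":[4,1.1,0],"spin":0,"gripper":0},{"dp":[2,0.6,0],"spin":0,"gripper":0}])

```text
time_s: 15.1
tcp_pos: [0.5705, 0.0844, 0.1513]
tool_rot: [[0.028, 1.0, -0.0], [1.0, -0.028, -0.0], [-0.0, -0.0, -1.0]]
force: [-0.7, -0.6, -3.7]
finger_gap: 0.175
grip_force: 58.5
```

step_arm(commands=[{"dp":[0,0,0],"spin":0,"gripper":0},{"dp":[0,0,0],"spin":0,"gripper":0},{"dp":[0,0,0],"spin":0,"gripper":0},{"dp":[0,0,0],"spin":0,"gripper":0}])

```text
time_s: 15.5
tcp_pos: [0.5704, 0.0839, 0.1514]
tool_rot: [[0.029, 1.0, -0.0], [1.0, -0.029, -0.0], [-0.0, -0.0, -1.0]]
force: [-0.7, 1.2, -5.1]
finger_gap: 0.176
grip_force: 58.5
```

```bash
python3 -c "
from h import *
to(.586,.135,.152)
w=shot('wrist','w6');s=shot('scene','s6')
t=pickle.load(open('pics/t5.pkl','rb')); s0=pickle.load(open('pics/scene0.pkl','rb'))
# lens: glass disc + housing by contour/ellipse in both views
for c,n,box in[(t,'top',(150,180,225,245)),(s0,'scene',(375,190,430,240))]:
    x0,y0,x1,y1=box; g=cv2.cvtColor(c['image'],cv2.COLOR_RGB2GRAY)[y0:y1,x0:x1]; g=cv2.resize(cv2.medianBlur(g,3),None,fx=4,fy=4,interpolation=cv2.INTER_CUBIC)
    for th in (30,40,50,60,70):
        for inv in (0,1):
            m=cv2.threshold(g,th,255,inv)[1]
            for q in cv2.findContours(m,1,2)[0]:
                A=cv2.contourArea(q)
                if len(q)>20 and 400<A<g.size*.6:
                    E=cv2.fitEllipse(q); a=np.pi/4*E[1][0]*E[1][1]
                    if abs(A/a-1)<.05: u,v=(E[0][0]-1.5)/4+x0,(E[0][1]-1.5)/4+y0; print(n,th,inv,round(u,1),round(v,1),np.round(np.array(E[1])/4,1),onz(c,u,v,.045).round(4))
a=w['image']; b=s6=s['image'][130:330,280:547]
o=np.zeros((300,800,3),np.uint8); o[:,:400]=cv2.resize(a,(400,300)); o[:,400:]=cv2.resize(b,(400,300))
cv2.imwrite('pics/c6.png',np.clip(o[:,:,::-1]*1.6,0,255).astype(np.uint8))"
```

```text
t 15.5 tcp [0.5704 0.0839 0.1514] psi -0.0287 tilt [-0.0001 -0.0002] dp mm [51.5 14.2 -0.7] q [-0.41  0.52  0.25  2.02 -0.21  0.62 -0.04] F [-0.7  1.2 -5.1] gap 0.176 58.5
top 70 0 180.3 206.6 [21.5 23. ] [0.5886 0.1764 0.045 ]
top 70 0 180.8 207.2 [28.6 29.8] [0.5874 0.1755 0.045 ]
top 70 1 180.3 206.6 [21.9 23.4] [0.5886 0.1764 0.045 ]
top 70 1 180.8 207.2 [28.2 29.4] [0.5874 0.1755 0.045 ]
```

View pics/c6.png

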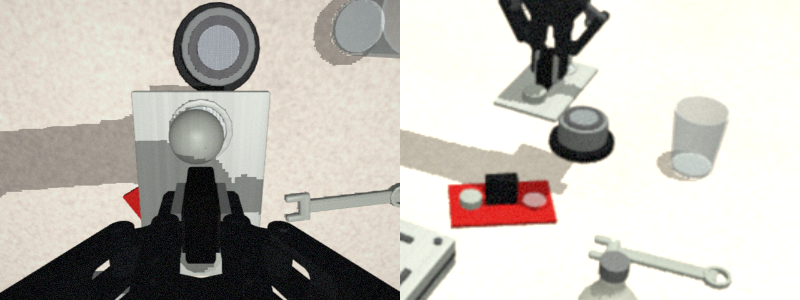

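The wrist panel shows the lens at (218,46), the tray's front edge at y≈92, and the ball in its pocket at (197,135). I measure lens and tray edge in the same wrist picture.

```bash
python3 -c "
from h import *
c=pickle.load(open('pics/w6.pkl','rb')); g=cv2.medianBlur(cv2.cvtColor(c['image'],cv2.COLOR_RGB2GRAY),3)
sub=g[0:146,270:425]
for th in range(30,130,15):
    m=cv2.threshold(sub,th,255,0)[1]
    for q in cv2.findContours(m,1,2)[0]:
        A=cv2.contourArea(q)
        if len(q)>20 and A>800:
            E=cv2.fitEllipse(q);a=np.pi/4*E[1][0]*E[1][1]
            if abs(A/a-1)<.04 and E[0][1]+E[1][1]/2<144: u,v=E[0][0]+270,E[0][1];print(th,round(u,1),round(v,1),np.round(E[1],1),onz(c,u,v,.045).round(4))
L,R=[onz(c,u,147,.1445) for u in(210.5,431.5)];print('edge',L.round(4),R.round(4),np.linalg.norm(L-R))
e=(R-L)/np.linalg.norm(R-L); f=np.array([-e[1],e[0],0]); pk=(L+R)/2-f*.023
print('pocket wrist',pk.round(4))
o=np.array([.5704,.0839]);print('pocket tcp',o+.042*np.array([.0287,1]))
print('col profile',[int(x) for x in g[130:165:2,330]],[int(x) for x in g[200,200:225:2]],[int(x) for x in g[165,420:445:2]])
"
```

```text
45 349.0 74.2 [117.  125.2] [0.5892 0.1766 0.045 ]
60 349.1 74.3 [116.  124.4] [0.5893 0.1765 0.045 ]
75 349.4 75.5 [67.3 71.9] [0.5894 0.1759 0.045 ]
75 349.0 75.1 [ 96.2 103.7] [0.5892 0.1761 0.045 ]
75 349.1 74.3 [114.6 123.5] [0.5892 0.1765 0.045 ]
90 349.4 75.5 [66.1 70.8] [0.5894 0.1759 0.045 ]
edge [0.5329 0.1464 0.1445] [0.6121 0.1441 0.1445] 0.07923605918748346
pocket wrist [0.5718 0.1223 0.1445]
pocket tcp [0.5716054 0.1259   ]
col profile [89, 85, 40, 16, 16, 9, 7, 22, 84, 126, 136, 135, 136, 136, 130, 90, 138, 143] [98, 96, 97, 96, 96, 97, 98, 110, 132, 132, 132, 133, 133] [139, 138, 139, 136, 135, 122, 134, 137, 139, 140, 141, 142, 140]
```

step_arm(commands=[{"dp":[2,0.6,0],"spin":0,"gripper":0},{"dp":[4,1.2,0],"spin":0,"gripper":0},{"dp":[6,1.8,0],"spin":0,"gripper":0},{"dp":[8,2.4,0],"spin":0,"gripper":0},{"dp":[8,2.4,0],"spin":0,"gripper":0},{"dp":[8,2.4,0],"spin":0,"gripper":0},{"dp":[7,2,0],"spin":0,"gripper":0},{"dp":[5,1.5,0],"spin":0,"gripper":0},{"dp":[3.5,1,0],"spin":0,"gripper":0},{"dp":[2,0.5,0],"spin":0,"gripper":0},{"dp":[0,0,0],"spin":0,"gripper":0},{"dp":[0,0,0],"spin":0,"gripper":0}])

```text
time_s: 16.8
tcp_pos: [0.5876, 0.137, 0.1513]
tool_rot: [[0.028, 1.0, -0.0], [1.0, -0.028, -0.0], [-0.0, -0.0, -1.0]]
force: [-0.5, 0.4, -3.8]
finger_gap: 0.178
grip_force: 58.5
```

step_arm(commands=[{"dp":[0,0,0],"spin":0,"gripper":0},{"dp":[0,0,0],"spin":0,"gripper":0},{"dp":[0,0,0],"spin":0,"gripper":0},{"dp":[0,0,0],"spin":0,"gripper":0},{"dp":[0,0,0],"spin":0,"gripper":0},{"dp":[0,0,0],"spin":0,"gripper":0}])

```text
time_s: 17.4
tcp_pos: [0.5878, 0.1375, 0.1513]
tool_rot: [[0.028, 1.0, 0.0], [1.0, -0.028, -0.0], [-0.0, 0.0, -1.0]]
force: [0.5, -0.0, -3.8]
finger_gap: 0.181
grip_force: 58.5
```

```bash
python3 -c "
from h import *
to(.5874,.1373,.1514)
w=shot('wrist','w7');s=shot('scene','s7')
print(np.abs(r.get_obs()['qvel']).max())
b=s['image'][130:280,300:500]
o=np.zeros((450,800,3),np.uint8); o[:150,:200]=cv2.resize(w['image'],(200,150)); o[:,200:]=cv2.resize(b,(600,450),interpolation=cv2.INTER_CUBIC)
cv2.imwrite('pics/c7.png',np.clip(o[:,:,::-1]*1.4,0,255).astype(np.uint8))"
```

```text
t 17.4 tcp [0.5878 0.1375 0.1513] psi -0.028 tilt [ 0. -0.] dp mm [-0.2 -0.4 -0.1] q [-0.48  0.55  0.25  1.96 -0.22  0.66 -0.12] F [ 0.5 -0.  -3.8] gap 0.181 58.5
0.001362110670223133
```

View pics/c7.png

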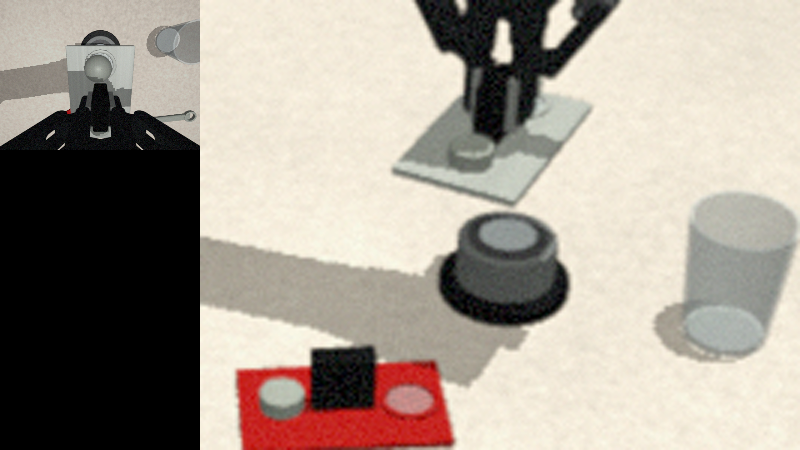

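```bash
python3 -c "
from h import *
c=pickle.load(open('pics/s7.pkl','rb'))
P=lambda x,y,z: onz(c,300+(x-200)/3-.3,130+y/3-.3,z)
A,B,C=P(592,103,.1445),P(516,200,.1445),P(393,168,.1445);print(A.round(4),B.round(4),C.round(4),np.linalg.norm(A-B),np.linalg.norm(B-C))
print('lens',P(508,234,.045).round(4))
cen=(A+C)/2; d=(A-B)/np.linalg.norm(A-B);print('pocket',(cen+.042*d).round(4))
w=pickle.load(open('pics/w7.pkl','rb'));g=cv2.medianBlur(cv2.cvtColor(w['image'],cv2.COLOR_RGB2GRAY),3);print(g[130:165:2,400])"
```

```text
[0.628  0.2043 0.1445] [0.6254 0.0743 0.1445] [0.5467 0.0746 0.1445] 0.1300378170085278 0.07872499841350249
lens [0.5879 0.1819 0.045 ]
pocket [0.5882 0.1814 0.1445]
[138 134 133 133 136 139 142 135  85 129 141 141 141 140 141 141 140 140]
```

The scene view puts the pocket at (0.5882, 0.1814) and the lens at (0.5879, 0.1819), so they agree within 1 mm. The height gap is 99 mm, the arm is still, and the ball is in its pocket.

```bash
python3 -c "
from plant import r
print(r.hand_in())"
```

```text
the job is handed in; nothing more can be done
None
```

The job is handed in, with no verdict shown: the clamp is swung clear and the tray is held level and still with its ball in the pocket, about 1 mm off the lens centre in the scene view (up to about 2 mm by the other views) and 99 mm above it, at 17.4 s.

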